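Clamp the filter frame with the turnbuckle

ROBOT

A 6-joint arm with a two-finger parallel gripper is mounted at the origin on a cart in front of the work surface, level with it; the furniture and walls round the work are solid. World frame = base frame: x ahead of the robot, y to its left, z up, the work surface at z = 0. Lengths are in m, angles in rad, forces in N, time in s.
With the tool pointing down it reaches from about 0.275 to 0.85 m from the base axis. Payload 19 kg.
Tool frame: the origin (TCP) lies midway between the tips of the shut fingers; the grasp point (between the pads) lies 19 mm behind it; z points along the fingers, y is the line along which they close (so a half turn about z gives the same grasp; the last joint's range is limited). The gripper opens to 85 mm and grips with 20 to 120 N. Pads are 22 mm wide; open, the fingers measure 114 mm over their backs; the gripper's body (76 mm by 85 mm) begins 54 mm behind the grasp point. The pads swing forward as they close: fully open they stand 13 mm farther back than shut.
Start: joints at [-1.426, 0.15, 1.437, -0, 1.554, -0.134], TCP at [0.158, -0.553, 0.231] pointing down, gripper open.
Joint ranges: [-2.8, 2.8], [-0.68, 2.1], [0.12, 2.68], [-1.39, 4.53], [0.16, 2.79], [-2.81, 2.81]. Speed limits (rad/s): [1.89, 1.89, 2.22, 3.01, 3.01, 3.01].

INTERFACE

Orientations are given as a unit quaternion [x, y, z, w].
In Python, from plant import r gives the robot as it stands.
- The arm moves only by the tool drive_tool, never from a script. Its argument "plan" is a list of rows, each an object with "translation": the shift along the tool's x, y, z in mm, a list of three; "angular": the turn, a rotation vector about the tool's x, y, z in degrees, a list of three. In form: [{"translation": [tx, ty, tz], "angular": [rx, ry, rz]}, ...]. A call has 1 to 20 rows; each row shifts and turns the commanded pose from where the row before left it, along the tool's axes as they then stand; what a row does not reach is not made up. A row lasts 1/12 s, in which the tool goes at most 41.7 mm and 7.16 degrees, less where a joint would pass 70% of its speed; a pose out of reach is approached as far as the arm can. A call is refused whole if a number of a shift passes 41.7 or a number of a turn 7.16, either way. A call with a gripper value outside its range is refused whole. "hand" is the gripper's target within -1 to 1 (fully open at 1, half-way at 0, shut at -1), set as the call begins (left out, the last holds). The fingers move at their own pace and stop on an object; "grip_force" is the grip in N (left out, the last holds). Time passes only in rows, so rows that do not move let the fingers close. It gives the time, the measured TCP pose, the force, the opening and the grip force at its end, in the units of the state.
- r.get_obs(): the state, without advancing time (a new reading comes with each control period).
- r.camera(name): name is "scene" or "top" or "wrist"; returns a dict with "img" (384x512x3 uint8, red, green, blue), "fx", "fy", "cx", "cy" (pixels), "origin" and "rotation" of the camera in the world; the wrist camera has in their place "tool_from_camera" (4x4, takes a point from camera to tool coordinates, whose origin is the TCP and whose axes are the flange's). Camera axes: x right, y down, z forward; pixel columns grow to the right and rows downward; lengths in m; the calibration is good to about 2 mm. A picture is of the moment at which its call begins: read the wrist's pose just before it. There is no depth.
- r.sign_off(): hands the job in; it is judged then, once.
The state is a dict: "clock": time; "joint_pos": joint angles; "qd": joint speeds; "effort": joint torques, N m; "tcp_pos": TCP position; "orientation": TCP orientation; "contact_force": force on the tool from outside, world axes, zero at the start; "moment": the same for the moment, N m; "grip_width": finger opening in m; "finger_force": force on a finger pad.
Only numpy, scipy, OpenCV 4.12 (cv2) and the standard library are available. Lean on these libraries where they do the work, as an engineer would, in place of code of your own. Each camera call takes 0.05 s, during which the arm holds its last target. There are 200 camera calls.

TASK

Clamp the square filter frame that lies in one of the two turnbuckle clamps: swing that clamp's lever right over to the other side, so that the sleeve turns as far as it goes and draws both jaws in, leaving the frame flat, centred and square between them. Do not move the lever of the other clamp, which has the round sensor in it.

Things in the scene. Friction and masses are not known exactly. Their poses are not given: they have to be found in the camera images.
- clamp_a: Fixed clamp round the frame: plate 155x130x16 mm; origin under its centre, on the worktop, x along 155, z up. Turnbuckle along y at x=-45, 38 mm over the worktop: steel sleeve 36 long, brass threaded ends, two jaws at +-y (lugs 48 mm high, rest under 36). Lever at the sleeve's middle: rod 8 mm thick, ball knob 18 mm, its centre 65 mm from the axis. Nest of the frame at x=+35, y=0.
- clamp_a_sleeve (a joint): Turn of its sleeve, 0 to 1.40 rad (stop), starts below 0.25. Lever lean from upright toward +x of clamp_a = value - 0.44: it starts toward -x, ends over the nest. 1 rad draws each jaw in 4.7 mm; jaw gap 64 mm at 0, 51 at 1.40. Stiff (2-3 N), stays put. A closed fingertip on the lever's -x side, tip 60-66 mm over the worktop, moved level along +x, pushes it right over.
- frame_center (a point): Centre (half-way up) of the filter frame to clamp: flat black square, 50x50x9 mm, dark glass, lying loose on clamp_a's plate between its jaws, up to 3 mm off the nest's centre and 4 degrees askew. The closing jaws push it straight and central; it need not be touched.
- clamp_b_knob (a point): Centre of the 18 mm black ball knob on the lever of the OTHER clamp, to be left alone: same make and size, but with a round black sensor puck (48 mm wide, 26 high) between its jaws. Which clamp stands left and which right varies; both are turned up to 20 degrees from straight ahead.
There are look-alikes about, which are no part of the job. What is shaped like the part that bears frame_center but orange or yellow is not meant.

How it is judged:
By the outcome, as a careful person would: the job done as asked, in the order asked, and still so for the second after the job is handed in, with the robot touching nothing.
It also fails if it takes over 40 s, if anything falls off the work surface, if the arm or the gripper's body presses on something with over 40 N, if the wrist force passes 120 N, or if a joint passes its speed limit or range.

## Working session

There is one attempt and no reset: what is moved stays moved. The work goes in short steps, Python scripts to look and compute and a tool call to move; the robot and the scene stay as the last step left them, time stands still between calls to the robot, and variables do not carry over. Pictures are saved under pics/ and viewed, at most 10 in all, crops included, and the job is handed in when it is done.

Besides the shell and the picture viewer there is one more tool, called after "Call:" as name(argument=value, ...) on one line, values as JSON. drive_tool: Moves the arm, as the interface text tells. Its arguments: {"type":"object","properties":{"plan":{"type":"array","items":{"type":"object","properties":{"translation":{"type":"array","items":{"type":"number"}},"angular":{"type":"array","items":{"type":"number"}}}}},"hand":{"type":"number"},"grip_force":{"type":"number"}},"required":["plan"]}

```bash
mkdir -p pics
python3 - <<'E'
from plant import r
import cv2,pickle
d={}
for n in("scene","top"):
    c=r.camera(n);d[n]=c;cv2.imwrite(f"pics/{n}0.png",c["img"][...,::-1]);print(n,c["fx"],c["origin"],c["rotation"])
pickle.dump(d,open("cams.pkl","wb"))
o=r.get_obs();print(o["clock"],o["tcp_pos"],o["orientation"],o["grip_width"])
E
```

```text
scene 452.5485229408157 [-0.59295109  0.55344938  1.07770936] [-0.46810046  0.77178844 -0.36596699  0.22647895]
top 363.72928939972337 [0.39324669 0.00923471 1.18065617] [ 0.71167252 -0.70071729  0.04366288 -0.02471953]
0.1 [ 0.1582226  -0.55259175  0.2307892 ] [ 9.90293211e-01  1.38993170e-01  8.40881244e-06 -5.05054792e-04] 0.0854845980587602
```

View pics/top0.png

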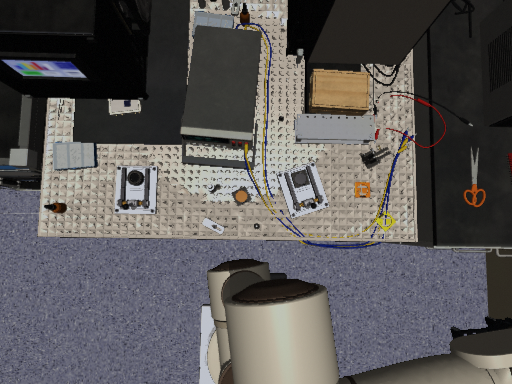

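View pics/scene0.png

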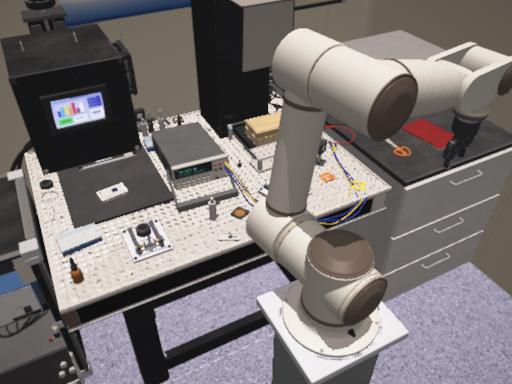

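The top view shows two clamps: left at about (135,189), right at about (303,189). I'll enlarge both to tell which holds the frame.

Run:
```python
import cv2,numpy as np
a=cv2.imread("pics/top0.png")
f=lambda x,y:cv2.resize(a[y:y+75,x:x+65],None,fx=6,fy=6,interpolation=cv2.INTER_CUBIC)
cv2.imwrite("pics/crop.png",np.hstack([f(103,152),f(270,152)]))
```

```text
(no output)
```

View pics/crop.png

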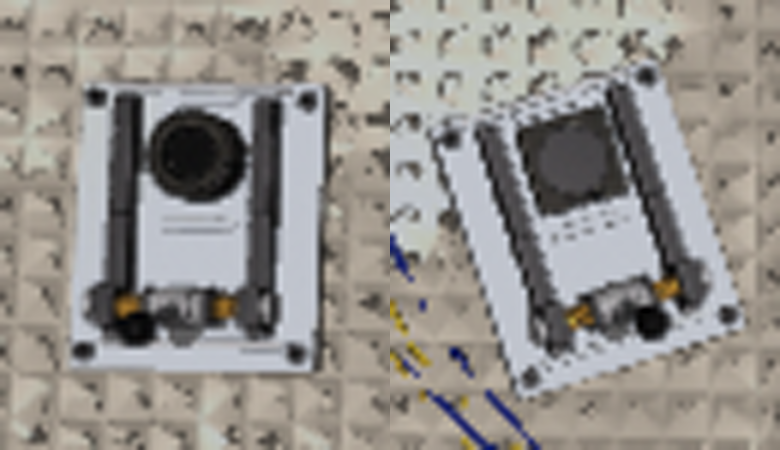

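The right clamp, at (303,189), holds the flat dark square, so it is clamp_a. The left one, at (135,189), holds the round puck, so it is clamp_b. The orange and yellow things at (362,189) and (385,220) are look-alikes.

```bash
cat > h.py <<'E'
import numpy as np
from scipy.spatial.transform import Rotation as R
def cast(c,uv,z):
    d=R.from_quat(c["rotation"]).apply([(uv[0]-c["cx"])/c["fx"],(uv[1]-c["cy"])/c["fy"],1]);o=np.array(c["origin"])
    return o+d*(z-o[2])/d[2]
def proj(c,p):
    q=R.from_quat(c["rotation"]).inv().apply(np.array(p)-c["origin"]);return np.array([c["cx"]+c["fx"]*q[0]/q[2],c["cy"]+c["fy"]*q[1]/q[2]])
E
python3 - <<'E'
import pickle,cv2,numpy as np
from h import *
c=pickle.load(open("cams.pkl","rb"))["top"]; im=c["img"].astype(int)
for nm,x0 in(("b",103),("a",270)):
    s=im[152:227,x0:x0+65]
    m=((s[...,2]-s[...,0]>3)&(s[...,2]>150)).astype(np.uint8)
    ct=max(cv2.findContours(m,0,2)[0],key=cv2.contourArea)
    rc=cv2.minAreaRect(ct);P=[cast(c,p+[x0,152],.016) for p in cv2.boxPoints(rc)]
    print(nm,rc,np.mean(P,0).round(4),np.round(P,4)[:,:2].tolist(),[np.linalg.norm(P[i]-P[i-1]).round(4) for i in range(4)])
for nm,uv in(("a screws",[(451,138),(646,76),(729,316),(531,377)]),):
    P=[cast(c,((u-390)/6+270-.4,v/6+152-.4),.016) for u,v in uv];print(nm,np.mean(P,0),np.round(P,4)[:,:2].tolist())
k=((652-390)/6+269.6,322/6+151.6)
for z in(.085,.1):print("knob",cast(c,k,z))
E
```

```text
b ((32.5, 37.5), (47.0, 41.0), 90.0) [0.5128 0.3744 0.016 ] [[0.587, 0.4431], [0.5894, 0.3127], [0.4384, 0.3064], [0.4365, 0.4353]] [np.float64(0.1507), np.float64(0.1305), np.float64(0.1511), np.float64(0.1289)]
a ((26.200000762939453, 36.59999465942383), (53.126258850097656, 50.596439361572266), 71.56504821777344) [ 0.5247 -0.1401  0.016 ] [[0.5783, -0.0345], [0.634, -0.1906], [0.4701, -0.245], [0.4164, -0.0904]] [np.float64(0.1713), np.float64(0.1657), np.float64(0.1727), np.float64(0.1637)]
a screws [ 0.52225955 -0.16142204  0.016     ] [[0.5688, -0.0864], [0.6047, -0.1921], [0.4749, -0.2369], [0.4406, -0.1303]]
knob [ 0.46643765 -0.18321374  0.085     ]
knob [ 0.46543563 -0.18057904  0.1       ]
```

Call:
drive_tool(plan=[{"translation": [0,0,0],"angular": [0,0,-3]},{"translation": [28.6,-19.4,0],"angular": [0,0,0]},{"translation": [28.6,-19.4,0],"angular": [0,0,0]},{"translation": [28.6,-19.4,0],"angular": [0,0,0]},{"translation": [28.6,-19.4,0],"angular": [0,0,0]},{"translation": [28.6,-19.4,0],"angular": [0,0,0]},{"translation": [28.6,-19.4,0],"angular": [0,0,0]},{"translation": [28.6,-19.4,0],"angular": [0,0,0]},{"translation": [28.6,-19.4,0],"angular": [0,0,0]},{"translation": [28.6,-19.4,0],"angular": [0,0,0]},{"translation": [28.6,-19.4,0],"angular": [0,0,0]},{"translation": [28.6,-19.4,0],"angular": [0,0,0]},{"translation": [28.6,-19.4,0],"angular": [0,0,0]},{"translation": [28.6,-19.4,0],"angular": [0,0,0]},{"translation": [0,0,0],"angular": [0,0,0]}], hand=-1, grip_force=40)

```text
clock: 1.35
tcp_pos: [0.4301, -0.1892, 0.2312]
orientation: [0.986, 0.167, 0.0, -0.001]
contact_force: [0.4, 0.2, 0.1]
grip_width: -0.0001
finger_force: 0.0
```

Run:
```python
from plant import r
import cv2,pickle
from h import *
o=r.get_obs();c=r.camera("wrist");pickle.dump((o,c),open("w.pkl","wb"))
cv2.imwrite("pics/w1.png",c["img"][...,::-1])
print(o["clock"],o["tcp_pos"],o["orientation"],o["contact_force"])
# predicted pixels
T=R.from_quat(o["orientation"]);M=np.array(c["tool_from_camera"]);print(M.round(3))
C=np.array([.5223,-.1614]);u=np.array([.946,.325]);v=np.array([-.325,.946])
for n,x,y,z in(("axis",-.045,0,.038),("knob",-.060,0,.101),("nest",.035,0,.02),("corner",-.0775,-.065,.016),("corner",-.0775,.065,.016)):
    p=np.r_[C+u*x+v*y,z];q=M[:3,:3].T@(T.inv().apply(p-o["tcp_pos"])-M[:3,3]);print(n,c["cx"]+c["fx"]*q[0]/q[2],c["cy"]+c["fy"]*q[1]/q[2])
```

```text
1.35 [ 0.43012831 -0.18922205  0.23116103] [ 9.85992773e-01  1.66785924e-01  4.57288564e-04 -7.05614721e-04] [0.43533801 0.22288836 0.05437798]
[[ 0.    -0.963 -0.269  0.068]
 [ 1.     0.     0.001  0.001]
 [-0.001 -0.269  0.963 -0.143]
 [ 0.     0.     0.     1.   ]]
axis 260.81128498469286 130.49862873473637
knob 261.25314776725963 149.5128301807667
nest 261.16983767915457 59.1636611888008
corner 311.1425916880614 155.82527482372168
corner 209.816899465259 155.353703046085
```

View pics/w1.png

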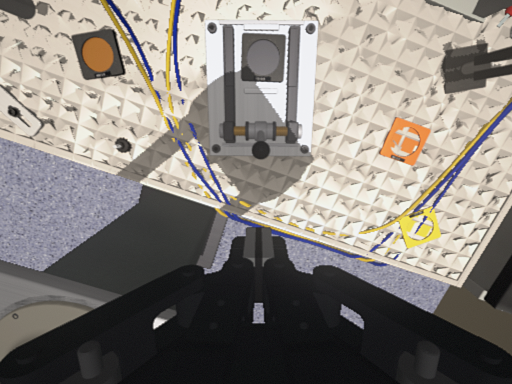

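The wrist view confirms it: square frame at (263,58), knob at (261,150), both where predicted. Next I'll lower behind the lever.

Call:
drive_tool(plan=[{"translation": [-3,3.5,28],"angular": [0,0,0]},{"translation": [0,0,35],"angular": [0,0,0]},{"translation": [0,0,35],"angular": [0,0,0]},{"translation": [0,0,35],"angular": [0,0,0]},{"translation": [0,0,35],"angular": [0,0,0]},{"translation": [0,0,0],"angular": [0,0,0]},{"translation": [0,0,0],"angular": [0,0,0]}])

```text
clock: 1.98
tcp_pos: [0.4252, -0.1979, 0.0629]
orientation: [0.986, 0.164, -0.001, -0.001]
contact_force: [0.7, -0.0, 1.2]
grip_width: -0.0002
finger_force: 0.0
```

Call:
drive_tool(plan=[{"translation": [7,-3,0],"angular": [0,0,0]},{"translation": [7,0,0],"angular": [0,0,0]},{"translation": [7,0,0],"angular": [0,0,0]},{"translation": [6,0,0],"angular": [0,0,0]},{"translation": [5,0,0],"angular": [0,0,0]},{"translation": [5,0,0],"angular": [0,0,0]},{"translation": [5,0,0],"angular": [0,0,0]},{"translation": [5,0,0],"angular": [0,0,0]},{"translation": [5,0,0],"angular": [0,0,0]},{"translation": [4,0,0],"angular": [0,0,0]},{"translation": [4,0,0],"angular": [0,0,0]},{"translation": [4,0,0],"angular": [0,0,0]},{"translation": [0,0,0],"angular": [0,0,0]}])

```text
clock: 3.07
tcp_pos: [0.4863, -0.1738, 0.0633]
orientation: [0.986, 0.165, 0.0, -0.0]
contact_force: [-0.4, -1.2, -0.4]
grip_width: -0.0001
finger_force: 0.2
```

Call:
drive_tool(plan=[{"translation": [3,0,0],"angular": [0,0,0]},{"translation": [3,0,0],"angular": [0,0,0]},{"translation": [2,0,0],"angular": [0,0,0]},{"translation": [0,0,0],"angular": [0,0,0]}])

```text
clock: 3.4
tcp_pos: [0.4936, -0.1713, 0.0634]
orientation: [0.986, 0.165, 0.0, -0.0]
contact_force: [-0.1, -0.3, 0.6]
grip_width: -0.0002
finger_force: 0.3
```

Run:
```python
from plant import r
import cv2
o=r.get_obs();c=r.camera("wrist");print(o["clock"],o["tcp_pos"],o["contact_force"])
cv2.imwrite("pics/w2.png",c["img"][...,::-1])
```

```text
3.4 [ 0.49360454 -0.17132749  0.06335786] [-0.10313907 -0.32377051  0.57011987]
```

View pics/w2.png

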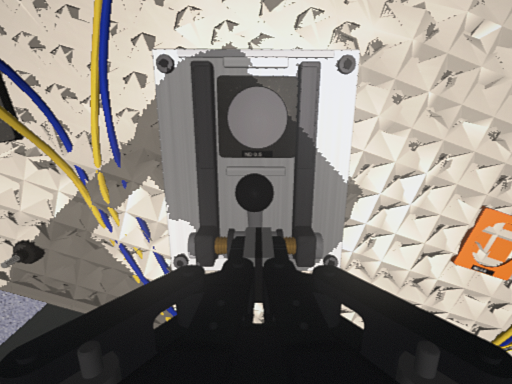

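The knob at (254,193) has swung past upright. The jaws at x≈203 and 307 still leave a small gap to the frame, so I'll push on to the stop.

Call:
drive_tool(plan=[{"translation": [2,0,0],"angular": [0,0,0]},{"translation": [2,0,0],"angular": [0,0,0]},{"translation": [0,0,0],"angular": [0,0,0]}])

```text
clock: 3.7
tcp_pos: [0.4973, -0.17, 0.0633]
orientation: [0.986, 0.165, 0.0, -0.0]
contact_force: [-0.2, -0.9, 0.6]
grip_width: -0.0001
finger_force: 0.6
```

Call:
drive_tool(plan=[{"translation": [2,0,0],"angular": [0,0,0]},{"translation": [1,0,0],"angular": [0,0,0]},{"translation": [0,0,0],"angular": [0,0,0]}])

```text
clock: 3.95
tcp_pos: [0.5001, -0.1691, 0.0633]
orientation: [0.986, 0.165, 0.0, -0.0]
contact_force: [-0.8, -0.8, 0.7]
grip_width: -0.0004
finger_force: 0.6
```

Call:
drive_tool(plan=[{"translation": [2,0,0],"angular": [0,0,0]},{"translation": [1,0,0],"angular": [0,0,0]},{"translation": [0,0,0],"angular": [0,0,0]}])

```text
clock: 4.2
tcp_pos: [0.5021, -0.1683, 0.0632]
orientation: [0.986, 0.165, -0.001, -0.0]
contact_force: [-8.3, -3.4, 4.8]
grip_width: -0.0
finger_force: 4.1
```

Call:
drive_tool(plan=[{"translation": [1,0,0],"angular": [0,0,0]},{"translation": [1,0,0],"angular": [0,0,0]},{"translation": [0,0,0],"angular": [0,0,0]}])

```text
clock: 4.45
tcp_pos: [0.5033, -0.1679, 0.0631]
orientation: [0.986, 0.165, -0.002, -0.0]
contact_force: [-16.8, -6.4, 6.7]
grip_width: -0.0002
finger_force: 8.0
```

Run:
```python
from plant import r
import cv2
o=r.get_obs();c=r.camera("wrist");print(o["clock"],o["tcp_pos"],o["contact_force"])
cv2.imwrite("pics/w3.png",c["img"][...,::-1])
```

```text
4.45 [ 0.50329376 -0.167939    0.06314635] [-16.75116215  -6.38337911   6.73342243]
```

View pics/w3.png

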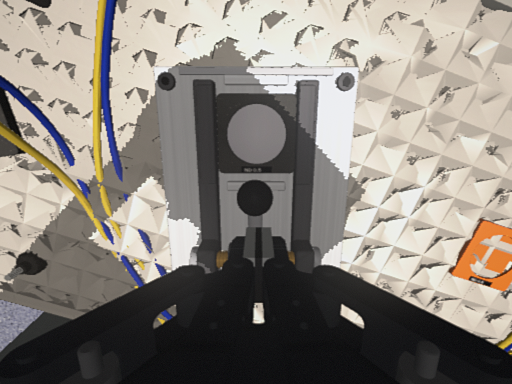

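The force jumped to 18 N, so the lever is at its stop. I'll back off, lift and check from above.

Call:
drive_tool(plan=[{"translation": [-4,0,0],"angular": [0,0,0]},{"translation": [-15,0,0],"angular": [0,0,0]},{"translation": [-30,0,0],"angular": [0,0,0]},{"translation": [-30,0,-10],"angular": [0,0,0]},{"translation": [0,0,-35],"angular": [0,0,0]},{"translation": [0,0,-35],"angular": [0,0,0]},{"translation": [0,0,-35],"angular": [0,0,0]},{"translation": [0,0,0],"angular": [0,0,0]},{"translation": [0,0,0],"angular": [0,0,0]}])

```text
clock: 5.25
tcp_pos: [0.4307, -0.1936, 0.1803]
orientation: [0.986, 0.165, 0.002, 0.001]
contact_force: [-0.1, -0.5, -1.3]
grip_width: 0.0
finger_force: 0.0
```

Run:
```python
from plant import r
import cv2
from h import *
o=r.get_obs();c=r.camera("wrist");print(o["clock"],o["tcp_pos"],o["contact_force"])
T=R.from_quat(o["orientation"]);M=np.array(c["tool_from_camera"])
C=np.array([.5223,-.1614]);u=np.array([.946,.325]);v=np.array([-.325,.946])
for th in(1.2,1.3,1.4):
    p=np.r_[C+u*(-.045+.065*np.sin(th-.44)),.038+.065*np.cos(th-.44)];q=M[:3,:3].T@(T.inv().apply(p-o["tcp_pos"])-M[:3,3]);print(th,c["cx"]+c["fx"]*q[0]/q[2],c["cy"]+c["fy"]*q[1]/q[2])
im=c["img"][...,::-1];cv2.imwrite("pics/w4.png",cv2.resize(im[0:240,130:400],None,fx=2.5,fy=2.5,interpolation=2))
```

```text
5.25 [ 0.43072836 -0.19363026  0.18026341] [-0.10371628 -0.4932668  -1.332319  ]
1.2 255.77684337332292 77.9155306294214
1.3 255.7945004396664 72.72339068161084
1.4 255.8150049287083 68.42175210250527
```

View pics/w4.png

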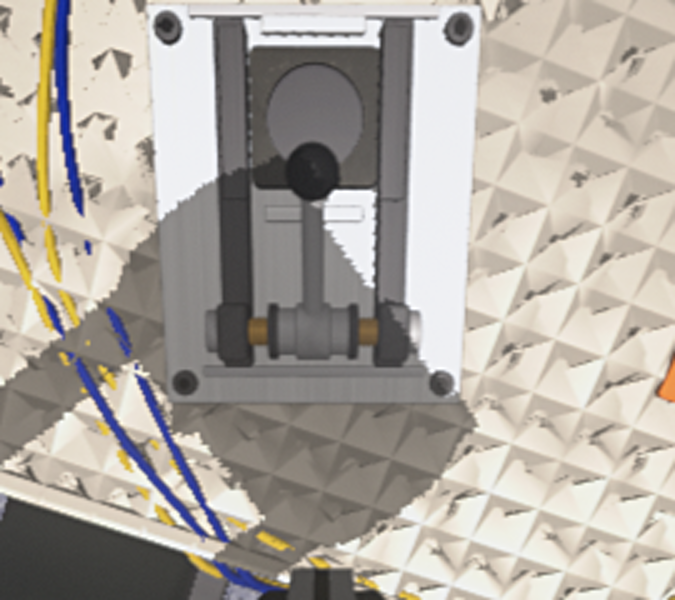

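The knob at image (255,68) matches the predicted 1.40 rad stop. The frame sits square and snug between the jaws, and the robot is clear.

```bash
python3 -c "
from plant import r
print(r.sign_off())"
```

```text
the job is handed in; nothing more can be done
None
```

The square filter frame is clamped: clamp_a's lever is over at its 1.40 rad stop, the frame sits square and snug between the jaws, and the job is handed in. I never reached toward the round-sensor clamp.

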